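# Press the conchos home on a leather cuff

## Robot

A 6-joint arm with a two-finger parallel gripper is mounted at the origin on the work surface. World frame = base frame: x ahead of the robot, y to its left, z up, the work surface at z = 0. Lengths are in mm, angles in rad, forces in N, time in s.
With the tool pointing down it reaches from about 275 to 1000 mm from the base axis. Payload 8.4 kg.
Tool frame: the origin (TCP) lies between the finger pads; the fingertips stand 8 mm ahead of it and the grasp point (between the pads) lies 11 mm behind it (tcp_to_tips is the distance from the TCP to the fingertips, in mm); z points along the fingers, y is the line along which they close (so a half turn about z gives the same grasp; the last joint's range is limited). The gripper opens to 85 mm and grips with 20 to 120 N. Pads are 22 mm wide; open, the fingers measure 114 mm over their backs; the gripper's body (76 mm by 85 mm) begins 54 mm behind the grasp point. The pads swing forward as they close: fully open they stand 13 mm farther back than shut.
Start: joints at [1.341, 0.353, 1.633, -0, 1.155, -0.002], TCP at [141.145, 608.856, 200.781] pointing down, gripper open.
Joint ranges: [-2.63, 2.63], [-0.92, 2.1], [0.06, 2.66], [-1.3, 4.44], [0, 2.69], [-3.02, 3.02]. Speed limits (rad/s): [2.22, 2.22, 2.79, 3.14, 3.14, 3.14].

## Interface

Orientations are given as [roll, pitch, yaw] about the fixed x, y, z axes, in that order (R = Rz(yaw) Ry(pitch) Rx(roll)).
In Python, from rig import * gives the robot as it stands.
- The arm moves only by the tool step_arm, never from a script. Its argument "motion" is a list of rows, each an object with "claw": the finger opening in mm, from 0 to 85.4; "delta_pos": the shift along the tool's x, y, z in mm, a list of three; "turn": the turn about the tool's z in rad. In form: [{"claw": claw, "delta_pos": [dx, dy, dz], "turn": turn}, ...]. A call has 1 to 8 rows; each row shifts and turns the commanded pose from where the row before left it, along the tool's axes as they then stand; what a row does not reach is not made up. A row lasts 1/12 s, in which the tool goes at most 41.7 mm and 7.16 degrees, less where a joint would pass 70% of its speed; a pose out of reach is approached as far as the arm can. A call is refused whole if a number of a shift passes 41.7 or a number of a turn 0.125, either way. A call with a gripper value outside its range is refused whole. The fingers move at their own pace and stop on an object; "force" is the grip in N (left out, the last holds). Time passes only in rows, so rows that do not move let the fingers close. It gives the time, the measured TCP pose, the force, the opening and the grip force at its end, in the units of the state.
- sense(): the state, without advancing time (a new reading comes with each control period).
- grab_frame(name): name is "scene" or "top" or "wrist"; returns a dict with "img" (400x640x3 uint8, red, green, blue), "vertical_fov" (degrees; the focal length in pixels is half the picture's height over the tangent of half this angle, whatever the lens; pixels are square), "cx", "cy" (the principal point, pixels), "D" ([k1, k2, p1, p2, k3] as OpenCV has them; the pictures are not rectified), "R" (3x3) and "t" (3): a world point X has camera coordinates R X + t. Camera axes: x right, y down, z forward; pixel columns grow to the right and rows downward; lengths in mm; the calibration is good to about 2 mm. A picture is of the moment at which its call begins. There is no depth.
- sign_off(): hands the job in; it is judged then, once.
The state is a dict: "clock": time; "qpos": joint angles; "qvel": joint speeds; "joint_efforts": joint torques, N m; "eef_pos": TCP position; "tcp_rot": TCP orientation; "contact_force": force on the tool from outside, world axes, zero at the start; "wrist_torque": the same for the moment, N m; "opening": opening from 0.0 (shut) to 1.0 (fully open); "grasp_force": force on a finger pad.
Only numpy, scipy, OpenCV 4.12 (cv2) and the standard library are available. Lean on these libraries where they do the work, as an engineer would, in place of code of your own. Each camera call takes 0.05 s, during which the arm holds its last target. There are 200 camera calls.

## Task

Three silver conchos sit raised on their rivet posts along the leather wrist cuff on the granite slab. Press each one gently with your fingertips, straight down, until it sits fully home against the leather, working along the row from the buckle end to the round tip. Do not pick up or shift the cuff, leave the tools and the tub around it alone, and finish with your hand clear.

Things in the scene. Friction and masses are not known exactly. Their poses are not given: they have to be found in the camera images.
- slab: Fixed dark granite tooling slab, 320 (x) x 440 (y) x 30 mm high, standing on the bench; origin at the centre of its underside, z up. Its top is 30 mm above the bench.
- cuff: Loose stiff tan leather cuff, 100 g, flat on the slab at any heading: 46 mm wide (its y), 6 mm thick. Origin on its underside below the middle concho, z up. Its x runs from the buckle to the round tip: brass buckle frame (56 mm wide, 6 mm thick, thin steel prong up to 10 mm above the slab) at x = -139 to -91 mm, round tip ends at x = +113 mm.
- concho_a (a joint): How far concho A has been pressed down, m: 0 as perched highest, 0.005 fully home (hard stop, rim against its brown leather rosette: the force rises steeply there, so come down slowly). It starts between 0 and 0.001. A push of about 4 N moves it; it is a friction fit and stays where it is left, with no spring back.
- concho_b (a joint): The same for concho B, the middle one.
- concho_c (a joint): The same for concho C.
- concho_a_top (a point): Concho A, the one nearest the buckle (cuff x = -55 mm): a domed silver-coloured disc, 30 mm diameter, 6 mm high, beaded rim, on a 33 mm brown rosette. This point is the centre of the top of the dome (flat over about 10 mm) and sinks with it; z axis up. Height of the dome top above the slab: 18.5 mm with the joint at 0, 13.5 mm when home.
- concho_b_top (a point): Concho B, the middle one (cuff x = 0); the same disc and the same point on it.
- concho_c_top (a point): Concho C, the one nearest the round tip (cuff x = +55 mm); the same disc and the same point on it.
- setter: Loose steel rivet setter standing upright on the slab: 17 mm diameter at the foot, 12 mm shaft, 100 mm tall; origin at the centre of its underside. Leave it alone.
- anvil: Loose round steel dish anvil on the slab, 38 mm diameter, 14 mm high; origin at the centre of its underside. Leave it alone.
- mallet: Loose mallet lying on the bench beside the slab: yellow head 54 mm diameter, 92 mm long along its y; wooden handle 22 mm thick running 250 mm along its -x from the head, sloping down to the bench. Origin on the bench below the head's centre. Leave it alone.
- tub: Loose clear plastic tub of steel stamping tools on the bench on the other side of the slab: 104 mm diameter, 95 mm high, stamps up to 120 mm. Origin at the centre of its underside. Leave it alone.

How it is judged (in metres and radians):
On the way, in this order (a step that is already met when the one before it is completed fails the run):
1. concho A, nearest the buckle, is pressed home while B and C still stand up (value of joint concho_a above 0.004 m and value of joint each of concho_b, concho_c below 0.003 m), for 0.1 s.
2. concho B, the middle one, is pressed home while C still stands up (value of joint concho_b above 0.004 m and value of joint concho_c below 0.003 m), for 0.1 s.
3. concho C, nearest the tip, is pressed home (value of joint concho_c above 0.004 m), for 0.1 s.
At the end, for the whole second after the job is handed in: All three conchos are within 1 mm of fully home, the cuff lies flat and at rest within 20 mm of where it was, and the setter, anvil, mallet and tub stand within 20 mm of where they were (value of joint each of concho_a, concho_b, concho_c above 0.004 m and distance of each of cuff, setter, anvil, mallet, tub from where it was at the start of the episode below 0.02 m and angle between cuff's own z axis and vertical below 0.05 rad and linear speed of cuff below 0.01 m/s and angle between setter's own z axis and vertical below 0.1 rad); the robot touches nothing.
It fails at once if a concho is pressed harder than 50 N (contact force between the fingers and concho_a above 50 N or contact force between the fingers and concho_b above 50 N or contact force between the fingers and concho_c above 50 N).
It fails at once if the cuff is picked up, tipped or shifted more than 20 mm (distance of cuff from where it was at the start of the episode above 0.02 m or angle between cuff's own z axis and vertical above 0.15 rad or z of cuff in the frame of slab above 0.038 m).
It fails at once if a tool or the tub is moved more than 20 mm or knocked over (distance of any of setter, anvil, mallet, tub from where it was at the start of the episode above 0.02 m or angle between setter's own z axis and vertical above 0.2 rad).
It also fails if it takes over 42 s, if anything falls off the work surface, if the arm or the gripper's body presses on something with over 40 N, if the wrist force passes 120 N, or if a joint passes its speed limit or range.

## Working session

There is one attempt and no reset: what is moved stays moved. The work goes in short steps, Python scripts to look and compute and a tool call to move; the robot and the scene stay as the last step left them, time stands still between calls to the robot, and variables do not carry over. Pictures are saved under pics/ and viewed, at most 10 in all, crops included, and the job is handed in when it is done.

Besides the shell and the picture viewer there is one more tool, called after ">>>" as name(argument=value, ...), one argument or row to a line, values as JSON. step_arm: Moves the arm, as the interface text tells. Its arguments: {"type":"object","properties":{"motion":{"type":"array","items":{"type":"object","properties":{"claw":{"type":"number"},"delta_pos":{"type":"array","items":{"type":"number"}},"turn":{"type":"number"}}}},"force":{"type":"number"}},"required":["motion"]}

```bash
mkdir -p pics
python3 - <<'E'
from rig import *
import cv2,pickle
s=sense();print({k:s[k] for k in('clock','eef_pos','tcp_rot','opening','contact_force')})
for n in('top','scene'):
    f=grab_frame(n);pickle.dump(f,open(n+'0.pkl','wb'));cv2.imwrite(f'pics/{n}0.png',f['img'][:,:,::-1]);print(n,f['D'],f['R'],f['t'],f['vertical_fov'])
E
```

```text
{'clock': 0.0, 'eef_pos': array([141.03099036, 608.30458713, 200.03216833]), 'tcp_rot': array([-3.14011647e+00,  2.39676014e-05,  2.91381471e+00]), 'opening': 1.0016474159466242, 'contact_force': array([ 0.04349587,  0.36475569, -0.32814113])}
top [0.00996528 0.         0.         0.         0.        ] [[-1.76293058e-02 -9.99844209e-01 -8.74330680e-04]
 [-9.80350974e-01  1.74574216e-02 -1.96487164e-01]
 [ 1.96471817e-01 -2.60678137e-03 -9.80506007e-01]] [ 95.38821884 608.48157403 841.14634612] 57.505512414955135
scene [-0.07260031  0.          0.          0.          0.        ] [[ 0.88704332  0.46160572 -0.00862072]
 [ 0.38401863 -0.74805625 -0.54124075]
 [-0.25628861  0.47679347 -0.84082349]] [-557.87627696 -140.43723591 1294.48367749] 43.88029962685146
```

View pics/top0.png

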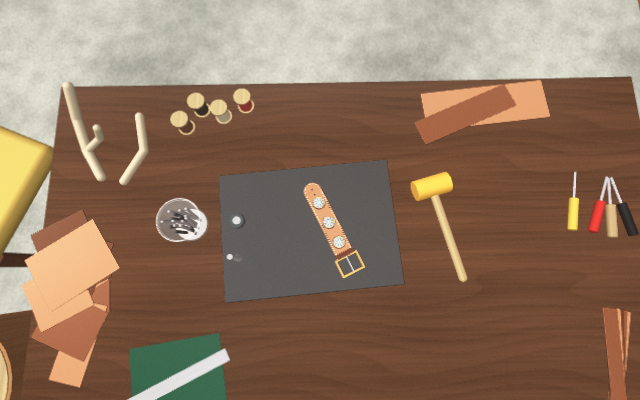

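View pics/scene0.png

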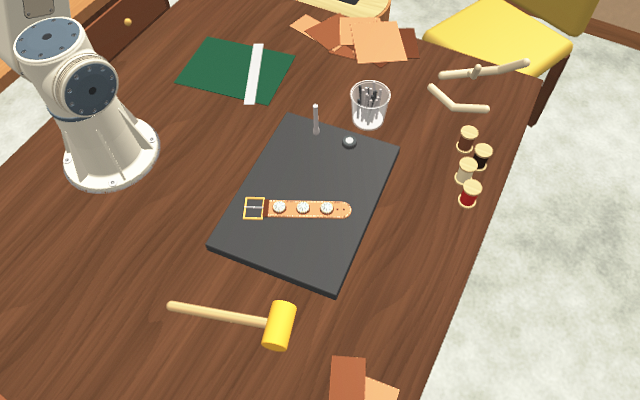

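The top view shows A at about (339,242), B (328,222), C (319,203), the buckle at (350,263), and the setter and anvil far left at (232,257) and (237,220). I'll enlarge both views.

Run:
```python
import cv2,pickle,numpy as np
a=pickle.load(open('top0.pkl','rb'))['img'][175:285,290:390];b=pickle.load(open('scene0.pkl','rb'))['img'][185:235,235:360]
a=cv2.resize(a,None,fx=5,fy=5,interpolation=3);b=cv2.resize(b,None,fx=6,fy=6,interpolation=3)
cv2.imwrite('pics/ca.png',a[:,:,::-1]);cv2.imwrite('pics/cb.png',b[:,:,::-1])
```

```text
(no output)
```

View pics/ca.png

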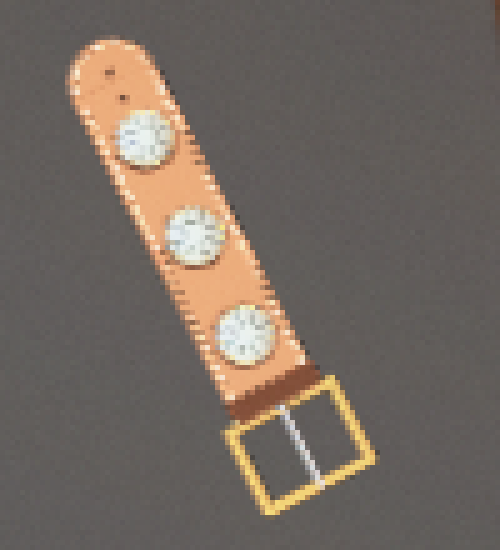

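View pics/cb.png

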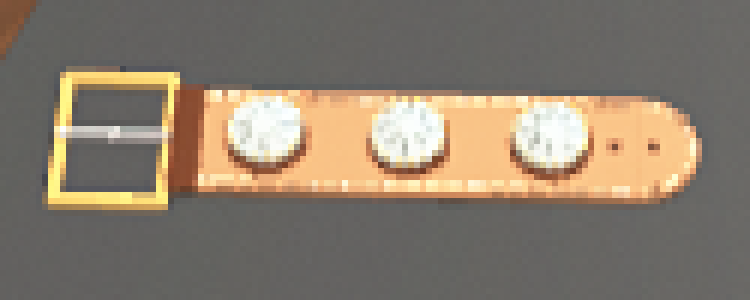

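Top crop: disc centres A (245,334), B (195,236), C (145,138). Scene crop: A (266,131), B (408,132), C (550,136). Next I triangulate them.

```bash
cat > h.py <<'E'
import numpy as np,cv2,pickle
def cam(f):
    F=200/np.tan(np.radians(f['vertical_fov']/2));return np.array([[F,0,f['cx']],[0,F,f['cy']],[0,0,1]])
def onplane(f,uv,z):
    n=cv2.undistortPoints(np.array(uv,float).reshape(-1,1,2),cam(f),np.array(f['D']))[:,0]
    d=np.c_[n,np.ones(len(n))]@f['R'];c=-f['R'].T@f['t']
    return c+d*((z-c[2])/d[:,2])[:,None]
E
python3 - <<'E'
from h import *
t=pickle.load(open('top0.pkl','rb'));s=pickle.load(open('scene0.pkl','rb'))
p=(np.array([[245,334],[195,236],[145,138]])+.5)/5-.5+[290,175]
q=(np.array([[266,131],[408,132],[550,136]])+.5)/6-.5+[235,185]
for z in(40,45.5,51):
  P=onplane(t,p,z);Q=onplane(s,q,z);print(z,P.round(1)[:,:2].tolist(),Q.round(1)[:,:2].tolist(),np.linalg.norm(P[2]-P[0]),np.linalg.norm(Q[2]-Q[0]),np.arctan2(*(P[2]-P[0])[[1,0]]),np.arctan2(*(Q[2]-Q[0])[[1,0]]))
E
```

```text
40 [[500.1, 33.8], [549.2, 57.3], [599.3, 81.3]] [[498.7, 37.6], [547.8, 62.3], [597.4, 85.7]] 110.058064555792 109.79606489242722 0.4468694024898783 0.4534282720436514
45.5 [[499.7, 34.1], [548.4, 57.5], [598.3, 81.4]] [[500.8, 34.7], [549.7, 59.3], [599.0, 82.6]] 109.38875318748616 109.17197386890338 0.44686940248987816 0.4534282720436513
51 [[499.2, 34.4], [547.7, 57.7], [597.3, 81.4]] [[503.0, 31.9], [551.5, 56.3], [600.6, 79.4]] 108.71944181918028 108.54788284537955 0.4468694024898782 0.4534282720436513
```

>>> step_arm(
  motion=[
    {"claw": 0,"delta_pos": [-20,-20,0],"turn": 0},
    {"claw": 0,"delta_pos": [-20,-20,0],"turn": 0},
    {"claw": 0,"delta_pos": [-20,-20,0],"turn": 0},
    {"claw": 0,"delta_pos": [-20,-20,0],"turn": 0},
    {"claw": 0,"delta_pos": [-20,-20,0],"turn": 0},
    {"claw": 0,"delta_pos": [-20,-20,0],"turn": 0},
    {"claw": 0,"delta_pos": [-20,-20,0],"turn": 0},
    {"claw": 0,"delta_pos": [-20,-20,0],"turn": 0},
  ],
  force=40,
)

```text
clock: 0.77
eef_pos: [261.2, 415.4, 200.5]
tcp_rot: [-3.141, -0.0, 2.914]
contact_force: [-0.0, -0.2, -0.0]
opening: -0.001
grasp_force: 0.0
```

>>> step_arm(
  motion=[
    {"claw": 0,"delta_pos": [-20,-20,0],"turn": 0},
    {"claw": 0,"delta_pos": [-20,-20,0],"turn": 0},
    {"claw": 0,"delta_pos": [-20,-20,0],"turn": 0},
    {"claw": 0,"delta_pos": [-20,-20,0],"turn": 0},
    {"claw": 0,"delta_pos": [-20,-20,0],"turn": 0},
    {"claw": 0,"delta_pos": [-20,-20,0],"turn": 0},
    {"claw": 0,"delta_pos": [-20,-20,0],"turn": 0},
    {"claw": 0,"delta_pos": [-20,-20,0],"turn": 0},
  ],
)

```text
clock: 1.43
eef_pos: [380.9, 223.5, 200.7]
tcp_rot: [-3.141, -0.0, 2.914]
contact_force: [1.2, -0.0, 0.3]
opening: 0.0
grasp_force: 0.0
```

>>> step_arm(
  motion=[
    {"claw": 0,"delta_pos": [-20,-20,5],"turn": 0},
    {"claw": 0,"delta_pos": [-20,-20,5],"turn": 0},
    {"claw": 0,"delta_pos": [-20,-20,5],"turn": 0},
    {"claw": 0,"delta_pos": [-20,-20,5],"turn": 0},
    {"claw": 0,"delta_pos": [-20,-20,5],"turn": 0},
    {"claw": 0,"delta_pos": [-20,-20,5],"turn": 0},
    {"claw": 0,"delta_pos": [-20,-20,5],"turn": 0},
    {"claw": 0,"delta_pos": [-20,-20,5],"turn": 0},
  ],
)

```text
clock: 2.1
eef_pos: [500.7, 31.4, 160.3]
tcp_rot: [-3.141, -0.0, 2.914]
contact_force: [-0.0, 0.4, 0.6]
opening: -0.003
grasp_force: 0.0
```

>>> step_arm(
  motion=[
    {"claw": 0,"delta_pos": [0,0,10],"turn": 0},
    {"claw": 0,"delta_pos": [0,0,10],"turn": 0},
    {"claw": 0,"delta_pos": [0,0,0],"turn": 0},
  ],
)

```text
clock: 2.35
eef_pos: [498.3, 33.0, 138.5]
tcp_rot: [-3.141, -0.004, 2.913]
contact_force: [-0.5, 0.3, -0.8]
opening: -0.001
grasp_force: 0.0
```

>>> step_arm(
  motion=[
    {"claw": 0,"delta_pos": [0,0,20],"turn": 0},
    {"claw": 0,"delta_pos": [0,0,20],"turn": 0},
    {"claw": 0,"delta_pos": [0,0,10],"turn": 0},
    {"claw": 0,"delta_pos": [0,0,10],"turn": 0},
    {"claw": 0,"delta_pos": [0,0,0],"turn": 0},
    {"claw": 0,"delta_pos": [0,0,0],"turn": 0},
  ],
)

```text
clock: 2.85
eef_pos: [500.1, 33.3, 80.8]
tcp_rot: [-3.141, -0.001, 2.914]
contact_force: [0.5, -0.2, -0.6]
opening: 0.002
grasp_force: 0.0
```

Run:
```python
from rig import *
from h import *
s=sense();print(s['eef_pos'],s['tcp_rot'])
f=grab_frame('wrist');g=grab_frame('scene')
pickle.dump(f,open('w1.pkl','wb'))
K=cam(f);
P=np.array([[500,34.5,48],[549,58.3,48],[599,82,48],s['eef_pos']-[0,0,8]])
uv=cv2.projectPoints(P,cv2.Rodrigues(f['R'])[0],f['t'],K,np.array(f['D']))[0][:,0];print(uv.round(1))
im=np.vstack([f['img'],cv2.resize(g['img'][150:240,220:364],(640,400))])
cv2.imwrite('pics/w1.png',cv2.resize(im,(480,600))[:,:,::-1])
```

```text
[500.0793713   33.28120656  80.78859899] [-3.14142648e+00 -7.29097280e-04  2.91442753e+00]
[[325.5 213.3]
 [368.1 262.9]
 [405.8 307.6]
 [323.9 226.2]]
```

View pics/w1.png

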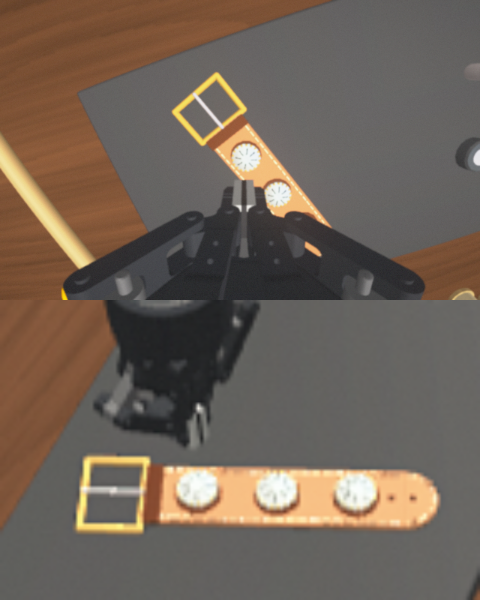

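Wrist view: A is at (328,209) and B at (371,259) in full pixels, about 4 px from prediction. The fingertips show near (325,241), against 226 predicted, so I'll look closer.

Run:
```python
from h import *
f=pickle.load(open('w1.pkl','rb'));K=cam(f);c=-f['R'].T@f['t'];print(c,f['R'][2])
T=np.array([500.08,33.28,80.79]);X=np.array([-.974,.226,0])
P=np.array([T-[0,0,8],T,T-[0,0,8]+11*X,T-[0,0,8]-11*X,T+[0,0,11],[500,34.5,48],[549,58.3,48]])
uv=cv2.projectPoints(P,cv2.Rodrigues(f['R'])[0],f['t'],K,np.array(f['D']))[0][:,0];print(uv.round(1))
im=cv2.resize(f['img'][170:320,250:450],None,fx=4,fy=4,interpolation=2).copy()
for i,u in enumerate(uv):
    q=tuple(int(v) for v in (u-[250,170])*4);cv2.circle(im,q,4,(255,0,0),-1);cv2.putText(im,str(i),q,0,.7,(0,255,0),2)
cv2.imwrite('pics/w2.png',im[:,:,::-1])
```

```text
[427.72573058  50.64578183 253.84329695] [ 0.28765233 -0.0661014  -0.95545107]
[[323.9 226.2]
 [323.9 230.9]
 [323.9 210.9]
 [323.9 241.1]
 [323.8 238.1]
 [325.5 213.3]
 [368.1 262.9]]
```

View pics/w2.png

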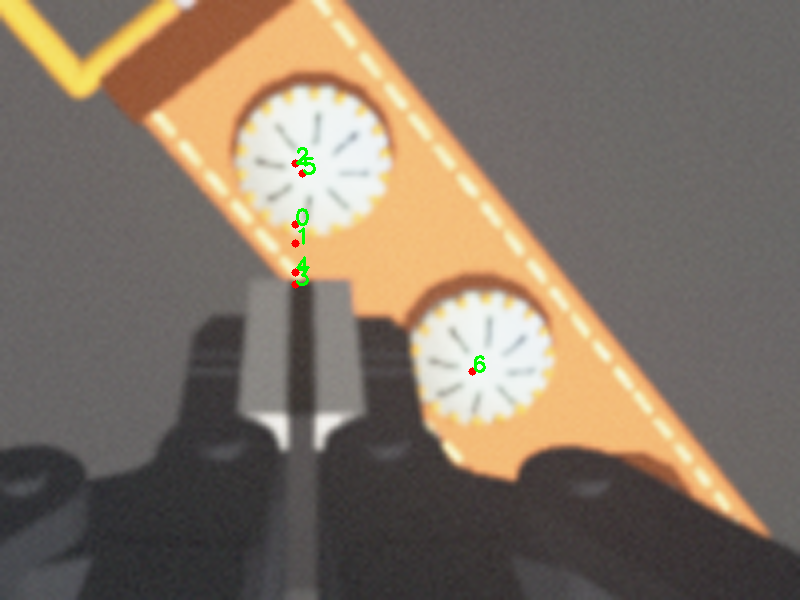

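The rendered tips end near row 240, about 25 px from where the wrist calibration puts them. I'll check this with the fixed cameras.

Run:
```python
from rig import *
from h import *
T=sense()['eef_pos'];print(T)
X=np.array([-.974,.226,0]);Y=np.array([.226,.974,0])
P=np.array([T-[0,0,8],T-[0,0,8]+11*X,T-[0,0,8]-11*X,T-[0,0,8]+9*Y,T-[0,0,8]-9*Y,[500,34.5,48]])
out=[]
for n,(u0,v0,w,h) in dict(scene=(235,160,80,60),top=(290,200,80,60)).items():
    f=grab_frame(n)
    uv=cv2.projectPoints(P,cv2.Rodrigues(f['R'])[0],f['t'],cam(f),np.array(f['D']))[0][:,0];print(n,uv.round(1).tolist())
    a=cv2.resize(f['img'][v0:v0+h,u0:u0+w],None,fx=5,fy=5,interpolation=2);b=a.copy()
    for i,u in enumerate(uv):
        q=tuple(int(v) for v in (u+.5-[u0,v0])*5);cv2.circle(b,q,2,(255,0,0),-1);cv2.putText(b,str(i),q,0,.4,(0,255,0),1)
    out.append(np.hstack([a,b]))
cv2.imwrite('pics/t3.png',np.vstack(out)[:,:,::-1])
```

```text
[500.92864724  33.10783143  81.57408763]
scene [[277.6, 200.3], [274.1, 197.6], [281.1, 202.9], [280.3, 197.7], [274.8, 202.8], [278.5, 205.8]]
top [[339.7, 240.0], [338.8, 244.5], [340.6, 235.4], [336.0, 239.2], [343.4, 240.8], [338.5, 241.2]]
```

View pics/t3.png

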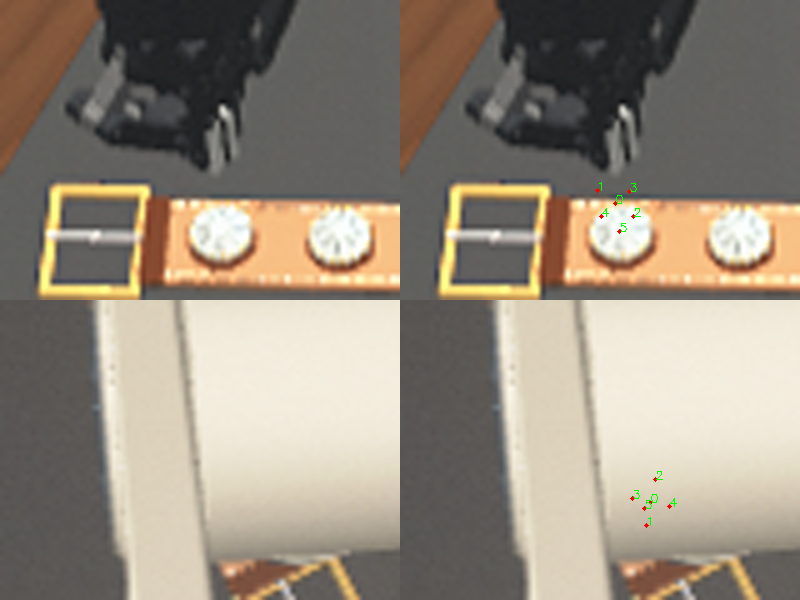

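The scene view also shows the tips higher than computed: they end at about (279.6,192.6), with (281,203) predicted. I'll solve for the tip offset using both views.

Run:
```python
from h import *
from scipy.optimize import least_squares as L
w=pickle.load(open('w1.pkl','rb'));s=pickle.load(open('scene0.pkl','rb'))
T=np.array([500.5,33.2,81]);R=np.c_[[-.974,.226,0],[.226,.974,0],[0,0,-1]]
pr=lambda f,P:cv2.projectPoints(P[None],cv2.Rodrigues(f['R'])[0],f['t'],cam(f),np.array(f['D']))[0][0,0]
for h in (4,8,11):
  g=lambda d:np.r_[pr(w,T+R@(d+[h,0,0]))-[325,240],pr(s,T+R@(d-[h,0,0]))-[279.6,192.6]]
  r=L(g,[0,0,8.]);print(h,r.x.round(1),r.fun.round(1))
```

```text
4 [  0.2   1.  -21.9] [ 0.4  0.2 -1.7  0.9]
8 [ -0.4   0.8 -28.9] [ 0.1  0.1 -0.5  0.3]
11 [ -0.9   0.6 -34.2] [-0.1 -0.1  0.4 -0.2]
```

The tips are laterally centred, but they look about 30 mm shorter than stated. I'll descend by force, in stages.

>>> step_arm(
  motion=[
    {"claw": 0,"delta_pos": [2,1,5],"turn": 0},
    {"claw": 0,"delta_pos": [0,0,5],"turn": 0},
    {"claw": 0,"delta_pos": [0,0,3],"turn": 0},
    {"claw": 0,"delta_pos": [0,0,3],"turn": 0},
    {"claw": 0,"delta_pos": [0,0,2],"turn": 0},
    {"claw": 0,"delta_pos": [0,0,2],"turn": 0},
    {"claw": 0,"delta_pos": [0,0,0],"turn": 0},
    {"claw": 0,"delta_pos": [0,0,0],"turn": 0},
  ],
)

```text
clock: 3.72
eef_pos: [498.6, 34.2, 60.7]
tcp_rot: [-3.141, -0.0, 2.914]
contact_force: [0.3, -0.0, 0.2]
opening: 0.001
grasp_force: 0.0
```

Run:
```python
from rig import *
from h import *
s=sense();print(s['eef_pos'],s['contact_force'],{k:v for k,v in globals().items() if k in('tcp_to_tips',)})
f=grab_frame('wrist');g=grab_frame('scene')
pickle.dump((f,g,s['eef_pos']),open('w4.pkl','wb'))
a=cv2.resize(f['img'][170:270,250:410],None,fx=4,fy=4,interpolation=2)
b=cv2.resize(g['img'][170:220,240:368],None,fx=5,fy=4,interpolation=2)
cv2.imwrite('pics/w4.png',np.vstack([a,b])[:,:,::-1])
```

```text
[498.59292696  34.23807414  60.67409705] [ 0.29564364 -0.03980658  0.2337911 ] {'tcp_to_tips': 8.0}
```

View pics/w4.png

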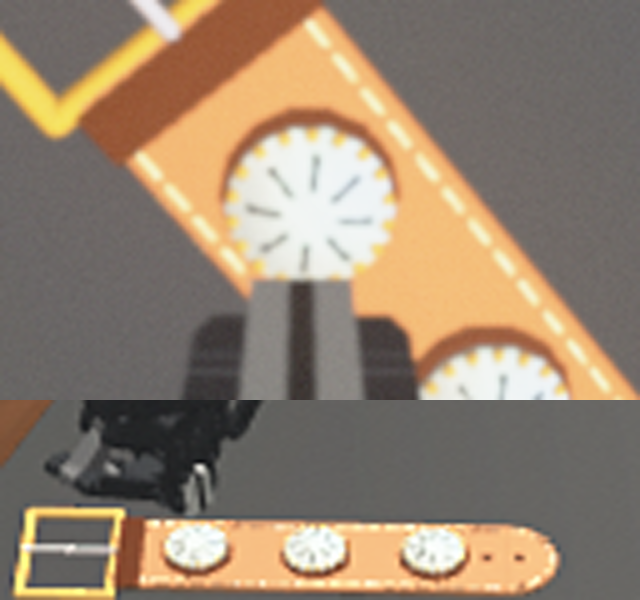

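The tips still hang well above concho A, ending at about (325,240) in the wrist view with A at (327,223). No contact yet, so I continue down slowly.

>>> step_arm(
  motion=[
    {"claw": 0,"delta_pos": [0,0,1],"turn": 0},
    {"claw": 0,"delta_pos": [0,0,1],"turn": 0},
    {"claw": 0,"delta_pos": [0,0,1],"turn": 0},
    {"claw": 0,"delta_pos": [0,0,1],"turn": 0},
    {"claw": 0,"delta_pos": [0,0,1],"turn": 0},
    {"claw": 0,"delta_pos": [0,0,0.5],"turn": 0},
    {"claw": 0,"delta_pos": [0,0,0],"turn": 0},
  ],
)

```text
clock: 4.4
eef_pos: [498.5, 34.2, 55.1]
tcp_rot: [-3.141, -0.0, 2.914]
contact_force: [0.3, -0.1, 0.8]
opening: -0.0
grasp_force: 0.0
```

>>> step_arm(
  motion=[
    {"claw": 0,"delta_pos": [0,0,0.5],"turn": 0},
    {"claw": 0,"delta_pos": [0,0,0.5],"turn": 0},
    {"claw": 0,"delta_pos": [0,0,0.5],"turn": 0},
    {"claw": 0,"delta_pos": [0,0,0.5],"turn": 0},
    {"claw": 0,"delta_pos": [0,0,0],"turn": 0},
  ],
)

```text
clock: 4.82
eef_pos: [498.6, 34.3, 53.2]
tcp_rot: [-3.142, -0.0, 2.914]
contact_force: [-0.6, 0.2, -0.2]
opening: -0.004
grasp_force: 0.0
```

No contact at the stated height, so the real tips are shorter, as the images show. I'll go on in checked steps smaller than the concho's travel.

>>> step_arm(
  motion=[
    {"claw": 0,"delta_pos": [0,0,1.5],"turn": 0},
    {"claw": 0,"delta_pos": [0,0,1.5],"turn": 0},
    {"claw": 0,"delta_pos": [0,0,1],"turn": 0},
    {"claw": 0,"delta_pos": [0,0,0],"turn": 0},
  ],
)

```text
clock: 5.15
eef_pos: [498.4, 34.3, 49.0]
tcp_rot: [-3.141, -0.0, 2.914]
contact_force: [0.1, 0.4, 0.5]
opening: -0.0
grasp_force: 0.0
```

>>> step_arm(
  motion=[
    {"claw": 0,"delta_pos": [0,0,1.5],"turn": 0},
    {"claw": 0,"delta_pos": [0,0,1.5],"turn": 0},
    {"claw": 0,"delta_pos": [0,0,0],"turn": 0},
  ],
)

```text
clock: 5.4
eef_pos: [498.4, 34.3, 46.0]
tcp_rot: [-3.142, -0.0, 2.914]
contact_force: [0.8, 0.8, -0.7]
opening: 0.001
grasp_force: 0.0
```

Run:
```python
from rig import *
from h import *
from scipy.optimize import least_squares as L
s=sense();print(s['eef_pos'],s['contact_force'])
f=grab_frame('wrist');g=grab_frame('scene')
pickle.dump((f,g,s['eef_pos']),open('w5.pkl','wb'))
a=cv2.resize(f['img'][170:270,250:410],None,fx=4,fy=4,interpolation=2)
b=cv2.resize(g['img'][175:215,248:312],None,fx=10,fy=5,interpolation=2)
cv2.imwrite('pics/w5.png',np.vstack([a,b])[:,:,::-1])
```

```text
[498.42905341  34.286816    45.99651504] [ 0.76309757  0.77572562 -0.68235702]
```

View pics/w5.png

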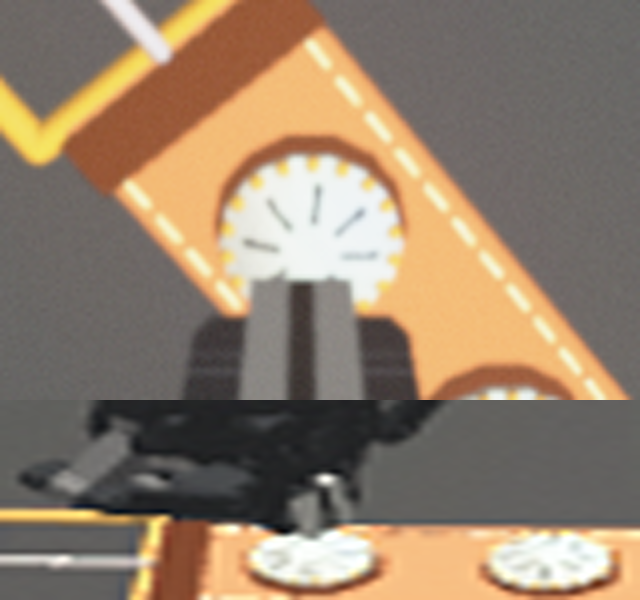

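Still above: the tip edge is at row 240 and A's centre at about row 231. Contact should come near TCP z of 14, so I continue.

>>> step_arm(
  motion=[
    {"claw": 0,"delta_pos": [0,0,2],"turn": 0},
    {"claw": 0,"delta_pos": [0,0,2],"turn": 0},
    {"claw": 0,"delta_pos": [0,0,2],"turn": 0},
    {"claw": 0,"delta_pos": [0,0,2],"turn": 0},
    {"claw": 0,"delta_pos": [0,0,0],"turn": 0},
  ],
)

```text
clock: 5.92
eef_pos: [498.3, 34.2, 37.8]
tcp_rot: [-3.141, -0.001, 2.914]
contact_force: [-0.3, -0.0, 0.3]
opening: 0.002
grasp_force: 0.0
```

>>> step_arm(
  motion=[
    {"claw": 0,"delta_pos": [0,0,1.5],"turn": 0},
    {"claw": 0,"delta_pos": [0,0,1.5],"turn": 0},
    {"claw": 0,"delta_pos": [0,0,1],"turn": 0},
    {"claw": 0,"delta_pos": [0,0,0],"turn": 0},
  ],
)

```text
clock: 6.25
eef_pos: [498.5, 34.3, 34.1]
tcp_rot: [-3.141, -0.0, 2.914]
contact_force: [-0.3, 0.1, 1.1]
opening: 0.001
grasp_force: 0.0
```

>>> step_arm(
  motion=[
    {"claw": 0,"delta_pos": [0,0,1.5],"turn": 0},
    {"claw": 0,"delta_pos": [0,0,1.5],"turn": 0},
    {"claw": 0,"delta_pos": [0,0,1],"turn": 0},
    {"claw": 0,"delta_pos": [0,0,0],"turn": 0},
  ],
)

```text
clock: 6.58
eef_pos: [498.5, 34.3, 30.1]
tcp_rot: [-3.142, -0.0, 2.914]
contact_force: [-1.3, 0.5, -0.0]
opening: 0.001
grasp_force: 0.0
```

Run:
```python
from rig import *
from h import *
s=sense();print(s['eef_pos'],s['contact_force'])
f=grab_frame('wrist');g=grab_frame('scene')
a=cv2.resize(f['img'][170:270,250:410],None,fx=4,fy=4,interpolation=2)
b=cv2.resize(g['img'][180:220,248:312],None,fx=10,fy=5,interpolation=2)
cv2.imwrite('pics/w6.png',np.vstack([a,b])[:,:,::-1])
```

```text
[498.48892284  34.29075558  30.06564932] [-1.28474938  0.52136534 -0.0304788 ]
```

View pics/w6.png

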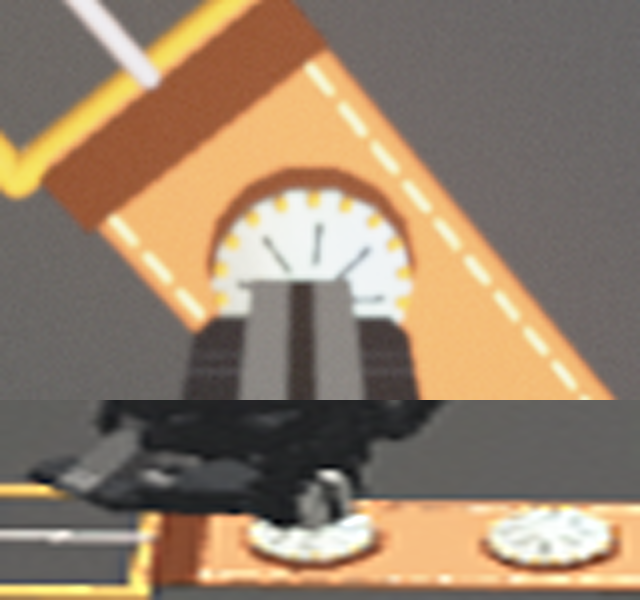

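A's centre is now at row ~241, about 1.5 mm right of the finger centre line, with the tips still above it. I'll nudge +1.5 in y and go on down.

>>> step_arm(
  motion=[
    {"claw": 0,"delta_pos": [0,1.5,1.5],"turn": 0},
    {"claw": 0,"delta_pos": [0,0,1.5],"turn": 0},
    {"claw": 0,"delta_pos": [0,0,1],"turn": 0},
    {"claw": 0,"delta_pos": [0,0,0],"turn": 0},
  ],
)

```text
clock: 7.02
eef_pos: [498.8, 35.8, 26.0]
tcp_rot: [-3.141, -0.0, 2.914]
contact_force: [-0.5, 0.4, 0.3]
opening: 0.0
grasp_force: 0.0
```

>>> step_arm(
  motion=[
    {"claw": 0,"delta_pos": [0,0,1],"turn": 0},
    {"claw": 0,"delta_pos": [0,0,1],"turn": 0},
    {"claw": 0,"delta_pos": [0,0,1],"turn": 0},
    {"claw": 0,"delta_pos": [0,0,0],"turn": 0},
  ],
)

```text
clock: 7.35
eef_pos: [498.9, 35.7, 23.1]
tcp_rot: [-3.142, -0.0, 2.914]
contact_force: [0.3, 0.1, 0.4]
opening: -0.003
grasp_force: 0.0
```

>>> step_arm(
  motion=[
    {"claw": 0,"delta_pos": [0,0,1],"turn": 0},
    {"claw": 0,"delta_pos": [0,0,1],"turn": 0},
    {"claw": 0,"delta_pos": [0,0,1],"turn": 0},
    {"claw": 0,"delta_pos": [0,0,0],"turn": 0},
  ],
)

```text
clock: 7.68
eef_pos: [498.8, 35.8, 20.1]
tcp_rot: [-3.142, -0.0, 2.914]
contact_force: [0.3, 0.4, -0.1]
opening: 0.004
grasp_force: 0.0
```

>>> step_arm(
  motion=[
    {"claw": 0,"delta_pos": [0,0,1],"turn": 0},
    {"claw": 0,"delta_pos": [0,0,1],"turn": 0},
    {"claw": 0,"delta_pos": [0,0,1],"turn": 0},
    {"claw": 0,"delta_pos": [0,0,0],"turn": 0},
  ],
)

```text
clock: 8.02
eef_pos: [499.0, 35.8, 17.2]
tcp_rot: [3.142, 0.0, 2.914]
contact_force: [-0.2, 0.4, -0.2]
opening: 0.003
grasp_force: 0.0
```

>>> step_arm(
  motion=[
    {"claw": 0,"delta_pos": [0,0,1],"turn": 0},
    {"claw": 0,"delta_pos": [0,0,1],"turn": 0},
    {"claw": 0,"delta_pos": [0,0,0],"turn": 0},
  ],
)

```text
clock: 8.27
eef_pos: [499.0, 35.7, 15.2]
tcp_rot: [3.142, 0.0, 2.914]
contact_force: [-0.7, -0.4, 2.2]
opening: 0.001
grasp_force: 0.9
```

Contact is starting (2.2 N).

>>> step_arm(
  motion=[
    {"claw": 0,"delta_pos": [0,0,1],"turn": 0},
    {"claw": 0,"delta_pos": [0,0,1],"turn": 0},
    {"claw": 0,"delta_pos": [0,0,0],"turn": 0},
  ],
)

```text
clock: 8.52
eef_pos: [499.0, 35.7, 13.1]
tcp_rot: [3.142, 0.0, 2.914]
contact_force: [-0.2, 0.2, 2.2]
opening: 0.0
grasp_force: 0.8
```

>>> step_arm(
  motion=[
    {"claw": 0,"delta_pos": [0,0,0.5],"turn": 0},
    {"claw": 0,"delta_pos": [0,0,0.5],"turn": 0},
    {"claw": 0,"delta_pos": [0,0,0],"turn": 0},
  ],
)

```text
clock: 8.77
eef_pos: [499.1, 35.7, 12.9]
tcp_rot: [3.142, 0.0, 2.914]
contact_force: [-2.8, 0.2, 12.5]
opening: -0.003
grasp_force: 6.4
```

>>> step_arm(
  motion=[
    {"claw": 0,"delta_pos": [0,0,0.5],"turn": 0},
    {"claw": 0,"delta_pos": [0,0,0],"turn": 0},
  ],
)

```text
clock: 8.93
eef_pos: [499.1, 35.8, 12.8]
tcp_rot: [3.142, 0.0, 2.914]
contact_force: [-4.8, 0.3, 19.1]
opening: 0.001
grasp_force: 9.7
```

A hit its hard stop at 19 N, TCP z about 13, after roughly 4 mm of travel. I lift clear and move 55 mm along the cuff to B.

>>> step_arm(
  motion=[
    {"claw": 0,"delta_pos": [0,0,-2],"turn": 0},
    {"claw": 0,"delta_pos": [0,0,-8],"turn": 0},
    {"claw": 0,"delta_pos": [-14,11.5,-5],"turn": 0},
    {"claw": 0,"delta_pos": [-14.5,11.5,0],"turn": 0},
    {"claw": 0,"delta_pos": [-14.5,11.5,0],"turn": 0},
    {"claw": 0,"delta_pos": [0,0,0],"turn": 0},
    {"claw": 0,"delta_pos": [0,0,0],"turn": 0},
  ],
)

```text
clock: 9.52
eef_pos: [549.0, 59.9, 26.8]
tcp_rot: [3.142, 0.0, 2.914]
contact_force: [0.2, -0.1, -0.6]
opening: 0.0
grasp_force: 0.0
```

Run:
```python
from rig import *
from h import *
# cuff shift check + concho A height by template matching against the first scene picture
s=sense();print(s['eef_pos'],s['contact_force'])
g=grab_frame('scene')['img'];s0=pickle.load(open('scene0.pkl','rb'))['img']
U=lambda a:cv2.resize(a,None,fx=5,fy=5,interpolation=2)
for n,(u,v,w,h) in dict(A=(272,198,14,17),C=(319,198,16,17),tip=(336,198,18,25),buckle=(242,204,20,18)).items():
    r=cv2.matchTemplate(U(g[v-4:v+h+4,u-4:u+w+4]),U(s0[v:v+h,u:u+w]),cv2.TM_CCOEFF_NORMED);m=cv2.minMaxLoc(r);print(n,(np.array(m[3])-20)/5,round(m[1],3))
```

```text
[548.99450708  59.90412783  26.82679381] [ 0.21591304 -0.12214144 -0.5935596 ]
A [0.  0.6] 0.85
C [0. 0.] 0.999
tip [0. 0.] 1.0
buckle [0. 0.] 0.998
```

The cuff hasn't shifted and A has sunk. B is next: down to about 18.8, then slowly.

>>> step_arm(
  motion=[
    {"claw": 0,"delta_pos": [0,0,3],"turn": 0},
    {"claw": 0,"delta_pos": [0,0,3],"turn": 0},
    {"claw": 0,"delta_pos": [0,0,2],"turn": 0},
    {"claw": 0,"delta_pos": [0,0,0],"turn": 0},
  ],
)

```text
clock: 9.9
eef_pos: [547.7, 59.4, 18.2]
tcp_rot: [-3.141, -0.001, 2.914]
contact_force: [-0.0, -0.1, 1.2]
opening: -0.0
grasp_force: 0.0
```

>>> step_arm(
  motion=[
    {"claw": 0,"delta_pos": [0,0,1],"turn": 0},
    {"claw": 0,"delta_pos": [0,0,1],"turn": 0},
    {"claw": 0,"delta_pos": [0,0,0],"turn": 0},
  ],
)

```text
clock: 10.15
eef_pos: [548.5, 59.6, 16.7]
tcp_rot: [-3.142, -0.0, 2.914]
contact_force: [-0.3, -0.3, -0.1]
opening: 0.003
grasp_force: 0.0
```

>>> step_arm(
  motion=[
    {"claw": 0,"delta_pos": [0,0,1],"turn": 0},
    {"claw": 0,"delta_pos": [0,0,1],"turn": 0},
    {"claw": 0,"delta_pos": [0,0,0],"turn": 0},
  ],
)

```text
clock: 10.4
eef_pos: [548.6, 59.6, 14.8]
tcp_rot: [-3.142, 0.0, 2.914]
contact_force: [-0.7, -0.9, 1.9]
opening: 0.003
grasp_force: 1.2
```

>>> step_arm(
  motion=[
    {"claw": 0,"delta_pos": [0,0,1],"turn": 0},
    {"claw": 0,"delta_pos": [0,0,0.5],"turn": 0},
    {"claw": 0,"delta_pos": [0,0,0],"turn": 0},
  ],
)

```text
clock: 10.65
eef_pos: [548.6, 59.6, 13.2]
tcp_rot: [-3.142, -0.0, 2.914]
contact_force: [-0.3, -1.6, 2.6]
opening: -0.001
grasp_force: 1.3
```

>>> step_arm(
  motion=[
    {"claw": 0,"delta_pos": [0,0,0.5],"turn": 0},
    {"claw": 0,"delta_pos": [0,0,0.5],"turn": 0},
    {"claw": 0,"delta_pos": [0,0,0],"turn": 0},
  ],
)

```text
clock: 10.9
eef_pos: [548.7, 59.6, 12.9]
tcp_rot: [-3.142, 0.0, 2.914]
contact_force: [-3.9, -1.0, 12.1]
opening: -0.0
grasp_force: 5.9
```

>>> step_arm(
  motion=[
    {"claw": 0,"delta_pos": [0,0,0.5],"turn": 0},
    {"claw": 0,"delta_pos": [0,0,0],"turn": 0},
    {"claw": 0,"delta_pos": [0,0,0],"turn": 0},
  ],
)

```text
clock: 11.15
eef_pos: [548.7, 59.6, 12.9]
tcp_rot: [3.142, 0.0, 2.914]
contact_force: [-5.1, -0.8, 17.7]
opening: -0.003
grasp_force: 8.7
```

>>> step_arm(
  motion=[
    {"claw": 0,"delta_pos": [0,0,-2],"turn": 0},
    {"claw": 0,"delta_pos": [0,0,-8],"turn": 0},
    {"claw": 0,"delta_pos": [-14,11.5,-5],"turn": 0},
    {"claw": 0,"delta_pos": [-14.5,11.5,0],"turn": 0},
    {"claw": 0,"delta_pos": [-14.5,11.5,0],"turn": 0},
    {"claw": 0,"delta_pos": [0,0,0],"turn": 0},
    {"claw": 0,"delta_pos": [0,0,0],"turn": 0},
  ],
)

```text
clock: 11.73
eef_pos: [598.7, 83.8, 26.8]
tcp_rot: [3.141, 0.0, 2.914]
contact_force: [-0.4, 0.3, -0.5]
opening: -0.003
grasp_force: 0.0
```

```bash
cat > chk.py <<'E'
from rig import *
from h import *
s=sense();print(s['clock'],s['eef_pos'],s['contact_force'])
g=grab_frame('scene')['img'];s0=pickle.load(open('scene0.pkl','rb'))['img']
U=lambda a:cv2.resize(a,None,fx=5,fy=5,interpolation=2)
for n,(u,v,w,h) in dict(A=(271,198,17,17),B=(295,198,17,17),C=(319,198,16,17),tip=(336,198,18,25),buckle=(242,204,20,18)).items():
    r=cv2.matchTemplate(U(g[v-4:v+h+4,u-4:u+w+4]),U(s0[v:v+h,u:u+w]),cv2.TM_CCOEFF_NORMED);m=cv2.minMaxLoc(r);print(n,(np.array(m[3])-20)/5,round(m[1],3))
E
python3 chk.py
```

```text
11.7333 [598.73009376  83.83981583  26.81862644] [-0.36822803  0.318992   -0.50630219]
A [0.2 0.4] 0.906
B [0.  0.6] 0.898
C [-4.   3.6] 0.544
tip [0. 0.] 1.0
buckle [0. 0.] 0.998
```

A and B are both down and the cuff is still in place. C is next, at (598.7,83.8).

>>> step_arm(
  motion=[
    {"claw": 0,"delta_pos": [0,0,3],"turn": 0},
    {"claw": 0,"delta_pos": [0,0,3],"turn": 0},
    {"claw": 0,"delta_pos": [0,0,2],"turn": 0},
    {"claw": 0,"delta_pos": [0,0,1],"turn": 0},
    {"claw": 0,"delta_pos": [0,0,1],"turn": 0},
    {"claw": 0,"delta_pos": [0,0,0],"turn": 0},
  ],
)

```text
clock: 12.28
eef_pos: [597.8, 83.4, 16.6]
tcp_rot: [-3.141, -0.001, 2.914]
contact_force: [-0.3, 0.8, -0.2]
opening: 0.0
grasp_force: 0.0
```

>>> step_arm(
  motion=[
    {"claw": 0,"delta_pos": [0,0,1],"turn": 0},
    {"claw": 0,"delta_pos": [0,0,1],"turn": 0},
    {"claw": 0,"delta_pos": [0,0,0],"turn": 0},
  ],
)

```text
clock: 12.53
eef_pos: [598.3, 83.5, 14.7]
tcp_rot: [-3.142, -0.0, 2.914]
contact_force: [-0.9, -0.7, 2.4]
opening: 0.003
grasp_force: 0.9
```

>>> step_arm(
  motion=[
    {"claw": 0,"delta_pos": [0,0,1],"turn": 0},
    {"claw": 0,"delta_pos": [0,0,0.5],"turn": 0},
    {"claw": 0,"delta_pos": [0,0,0],"turn": 0},
  ],
)

```text
clock: 12.78
eef_pos: [598.4, 83.5, 13.2]
tcp_rot: [-3.142, 0.0, 2.914]
contact_force: [-1.5, -0.9, 1.7]
opening: 0.002
grasp_force: 1.3
```

>>> step_arm(
  motion=[
    {"claw": 0,"delta_pos": [0,0,0.5],"turn": 0},
    {"claw": 0,"delta_pos": [0,0,0.5],"turn": 0},
    {"claw": 0,"delta_pos": [0,0,0],"turn": 0},
  ],
)

```text
clock: 13.03
eef_pos: [598.4, 83.5, 12.9]
tcp_rot: [-3.142, 0.0, 2.914]
contact_force: [-4.2, -0.9, 10.6]
opening: 0.003
grasp_force: 5.4
```

>>> step_arm(
  motion=[
    {"claw": 0,"delta_pos": [0,0,0.5],"turn": 0},
    {"claw": 0,"delta_pos": [0,0,0],"turn": 0},
    {"claw": 0,"delta_pos": [0,0,0],"turn": 0},
  ],
)

```text
clock: 13.28
eef_pos: [598.4, 83.5, 12.9]
tcp_rot: [3.142, 0.0, 2.914]
contact_force: [-5.6, -1.4, 16.1]
opening: -0.004
grasp_force: 7.7
```

>>> step_arm(
  motion=[
    {"claw": 0,"delta_pos": [0,0,-2],"turn": 0},
    {"claw": 0,"delta_pos": [0,0,-8],"turn": 0},
    {"claw": 0,"delta_pos": [0,0,-20],"turn": 0},
    {"claw": 0,"delta_pos": [0,0,-30],"turn": 0},
    {"claw": 0,"delta_pos": [0,0,-30],"turn": 0},
    {"claw": 0,"delta_pos": [0,0,-30],"turn": 0},
    {"claw": 0,"delta_pos": [0,0,-30],"turn": 0},
    {"claw": 0,"delta_pos": [0,0,0],"turn": 0},
  ],
)

```text
clock: 13.95
eef_pos: [602.2, 84.2, 168.4]
tcp_rot: [3.138, 0.009, 2.914]
contact_force: [1.5, -0.1, 0.4]
opening: -0.004
grasp_force: 0.0
```

>>> step_arm(
  motion=[
    {"claw": 0,"delta_pos": [20,0,-20],"turn": 0},
    {"claw": 0,"delta_pos": [30,0,-10],"turn": 0},
    {"claw": 0,"delta_pos": [30,0,0],"turn": 0},
    {"claw": 0,"delta_pos": [30,0,0],"turn": 0},
    {"claw": 0,"delta_pos": [30,0,0],"turn": 0},
    {"claw": 0,"delta_pos": [20,0,0],"turn": 0},
    {"claw": 0,"delta_pos": [0,0,0],"turn": 0},
    {"claw": 0,"delta_pos": [0,0,0],"turn": 0},
  ],
)

```text
clock: 14.62
eef_pos: [442.1, 120.0, 192.1]
tcp_rot: [3.141, 0.001, 2.915]
contact_force: [0.5, -0.2, -1.1]
opening: 0.005
grasp_force: 0.0
```

```bash
python3 chk.py
```

```text
14.6167 [442.14659203 119.98025607 192.0750204 ] [ 0.53157651 -0.2004106  -1.12741443]
A [0.4 0.4] 0.89
B [0.2 0.4] 0.925
C [0.  0.4] 0.913
tip [0. 0.] 0.993
buckle [0. 0.] 0.996
```

The template is diluted by the background, so as a final check I measure the shift of the silver discs' own centroids. I sign off if it matches about 4 mm or more.

Run:
```python
from rig import *
from h import *
f=grab_frame('scene');g=f['img'];s0=pickle.load(open('scene0.pkl','rb'))['img']
for n,x,y in(('A',500,34.5),('B',549,58.5),('C',599,82.5)):
    P=np.array([[x,y,45.5],[x,y,41.]]);uv=cv2.projectPoints(P,cv2.Rodrigues(f['R'])[0],f['t'],cam(f),np.array(f['D']))[0][:,0]
    u,v=uv[0].round().astype(int)
    def c(im):
        b=im[v-9:v+11,u-9:u+10,2].astype(float);w=np.clip((b-135)/60,0,1);yy,xx=np.mgrid[:20,:19];return np.array([(w*xx).sum(),(w*yy).sum()])/w.sum(),w.sum()
    a,b=c(s0),c(g);print(n,(b[0]-a[0]).round(2),a[1].round(),b[1].round(),'expected for 4.5 mm',(uv[1]-uv[0]).round(2))
```

```text
A [0.34 0.75] 119.0 119.0 expected for 4.5 mm [0.16 1.05]
B [0.33 0.8 ] 129.0 127.0 expected for 4.5 mm [0.08 1.05]
C [0.14 0.83] 123.0 124.0 expected for 4.5 mm [0.   1.05]
```

Run:
```python
from rig import *
from h import *
from scipy.ndimage import label
f=grab_frame('scene');g=f['img'];s0=pickle.load(open('scene0.pkl','rb'))['img']
for n,u,v in(('A',279,207),('B',303,207),('C',326,208)):
  for th in(140,160,180):
    def c(im):
        b=cv2.resize(im[v-11:v+12,u-10:u+11,2],None,fx=8,fy=8,interpolation=2)
        L,k=label(cv2.morphologyEx((b>th).astype(np.uint8),cv2.MORPH_OPEN,np.ones((33,33))));i=np.argmax(np.bincount(L.ravel())[1:])+1
        y,x=np.where(L==i);return np.array([x.mean(),y.mean(),y.min(),y.max()])/8,len(x)/64
    a,b=c(s0),c(g);print(n,th,(b[0]-a[0]).round(2),round(a[1]),round(b[1]))
```

```text
A 140 [0.28 1.31 1.5  1.12] 111 105
A 160 [0.32 1.3  1.5  1.25] 103 98
A 180 [0.28 1.44 1.62 1.62] 94 90
B 140 [0.18 1.01 0.75 1.  ] 113 108
B 160 [0.21 0.94 0.62 1.  ] 102 99
B 180 [-0.24  0.94  0.62  1.5 ] 86 82
C 140 [0.14 1.15 1.   1.25] 112 112
C 160 [0.1  1.31 1.75 1.12] 103 99
C 180 [-0.62  1.15  1.88  0.25] 79 81
```

Without the stitching, each disc has sunk about 1.0–1.3 px, which is 4.3–5.5 mm. All three are home and the hand is clear.

```bash
python3 -c "
from rig import *
print(sign_off())"
```

```text
the job is handed in; nothing more can be done
None
```

I pressed conchos A, B and C onto their hard stops in that order, peaking at about 19 N, with no measurable cuff shift, the tools and tub left alone and the hand clear; I handed it in at about 15 s and no verdict was shown.

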